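Load the dip rod and slide the vial carriage to its detent

TASK

At the glass bench, take the wooden-handled dip rod out of the tool block, push it fully down into the narrow vial on the blue carriage and let go of it. Then grip the carriage by its orange handle and slide it along the rail until its spring ball clicks into the notch of the brass detent (white line level with the red lines), without running past the notch. Finish while still gripping the handle, holding the carriage still at the notch with the rod fully down in the vial, and leave everything else on the bench where it is.

Things in the scene. Friction and masses are not known exactly. Their poses are not given: they have to be found in the camera images.
- rod: dip rod: thin steel rod (6 mm dia, 50 mm long, tapered tip) below a light wooden handle (14 mm dia, 45 mm long) with a green band at the top; 20 to 42 g. Origin at the rod's tip, z along it towards the handle's top (95 mm up). It stands upright in one of the block's sockets (which one varies), its handle's flat foot resting on the block's top, so that the whole handle sticks up
- rod_shoulder (a point): centre of the flat foot of the dip rod's handle, where the thin rod begins: 50 mm above the tip, 45 mm below the handle's top
- block: fixed wooden tool block 165 x 50 x 60 mm (x, y, z), origin under its centre, z up; three round sockets (11 mm wide, 55 mm deep) in its top in a row along its x, 55 mm apart: one holds the dip rod, one the scribe, one is empty
- rail: fixed aluminium slide rail on the table, 40 mm wide (x), 400 mm long (y), 16 mm high, with black end stops; origin under its centre; the blue carriage slides along its +y
- carriage: blue carriage sliding on the rail: plate 42 mm (x) by 150 mm (y), its top 40 mm above the table, with the vial on its +y half and the orange handle on its -y half; origin on the table under the white line across its middle, axes as the rail's, spring ball under its middle. It can go 110 mm to -y and 115 mm to +y of the rail's middle, with about 1.2 N of friction, and stays where it is left
- carriage_mark (a point): white line across the middle of the carriage's top, 40 mm above the table, straight above the spring ball; on the rail's centreline
- vial_mouth (a point): centre of the opening in the white rim of the amber vial, which is fixed upright on the carriage 50 mm to the +y side of the white line; rim 29 mm dia, 100 mm above the table; round bore 9 mm wide and 55 mm deep. The dip rod is fully in when its handle's foot rests on the rim
- handle_top (a point): centre of the top of the carriage's upright orange handle, 135 mm above the table, 50 mm to the -y side of the white line and 100 mm from the vial's axis. The handle is 26 mm across the rail (x), 16 mm along it (y), 95 mm tall; axes as the rail's
- detent: brass detent fixed on the rail, where along it varies, always to the +y of the white line at the start: two low ridges across the rail 10 mm apart, the notch midway, and on each side of the rail a brass cheek with a red line (centres 36 mm, outsides 46 mm from the rail's centreline, tops 22 mm above the table). Origin on the rail's top under the notch; axes as the rail's
- notch (a point): the notch, level with the red lines, 22 mm above the table. The ball sits in it when the white line is straight above this point. Pushed to +y, the ball meets the first ridge 11 mm before the notch (6 to 10 N), drops in with a click from 5 mm before it and is drawn to the middle; a similar push brings it out over the second ridge, 5 mm past the notch
- scribe: blue-handled scribe standing in another socket of the tool block; same shape and size as the dip rod; leave it
- spool: white and silver solder spool, 52 mm dia, 28 mm high; origin under its centre; leave it
- pliers: red-handled pliers lying flat, 185 mm long, 14 mm high; origin under the pivot; leave them
- flux_bottle: white bottle with red cap, 52 mm dia, 130 mm high; origin under its centre; leave it
- dish: green glass bowl, 110 mm dia, 30 mm high; origin under its centre; leave it
- glass_green_pc: flat piece of green glass 90 x 60 x 4 mm; origin under its centre; leave it
- glass_amber_pc: flat piece of amber glass 70 x 50 x 4 mm; origin under its centre; leave it
There are look-alikes about, which are no part of the job. Of the things that look like the detent, take the one that is farthest from the robot's base at the start.

How it is judged (in metres and radians):
On the way:
1. the dip rod is fully down in the vial and let go, before the carriage reaches the detent (distance between rod_shoulder and vial_mouth below 0.006 m and angle between rod's own z axis and vertical below 0.12 rad and contact force between the fingers and rod below 0.3 N and horizontal distance between carriage_mark and notch above 0.02 m), for 0.2 s.
At the end, for the whole second after the job is handed in: Fingers grip the orange handle (over 3 N, TCP within 50 mm of its axis); the carriage is still (under 5 mm/s), white line within 3 mm of the notch; the rod untouched in the vial, its handle's foot within 6 mm of the rim's centre, upright within 0.12 rad (distance between rod_shoulder and vial_mouth below 0.006 m and angle between rod's own z axis and vertical below 0.12 rad and contact force between the fingers and rod below 0.3 N and horizontal distance between carriage_mark and notch below 0.003 m and contact force between the fingers and carriage above 3 N and horizontal distance between the grasp point and handle_top below 0.05 m and linear speed of carriage below 0.005 m/s); the arm keeps its last pose, push and grip.
It fails at once if the carriage runs more than 14 mm past the notch (y of carriage_mark in the frame of detent above 0.014 m).
It fails at once if something else on the bench is moved by more than 20 mm or the scribe is taken out (distance of any of scribe, spool, pliers, flux_bottle, dish, glass_green_pc, glass_amber_pc from where it was at the start of the episode above 0.02 m).
It also fails if it takes over 72 s, if anything falls off the work surface, if the arm or the gripper's body presses on something with over 40 N, if the wrist force passes 120 N, or if a joint passes its speed limit or range.

ROBOT

A 6-joint arm with a two-finger parallel gripper is mounted at the origin on the work surface. World frame = base frame: x ahead of the robot, y to its left, z up, the work surface at z = 0. Lengths are in m, angles in degrees, forces in N, time in s.
With the tool pointing down it reaches from about 0.375 to 0.9 m from the base axis. Payload 3.1 kg.
Tool frame: the origin (TCP) lies between the finger pads, 19 mm behind the fingertips; this is the grasp point; y points along the fingers, z is the direction in which the jaws open and shut, and the axes are right-handed (so a half turn about y gives the same grasp; the last joint's range is limited). The gripper opens to 87 mm and grips with 3 to 60 N. Pads are 19 mm wide; open, the fingers measure 117 mm over their backs; the gripper's body (75 mm by 190 mm) begins 51 mm behind the grasp point.
Start: joints at [66.606, 30.224, 82.088, -0, 67.689, -10.227], TCP at [0.142, 0.609, 0.241] pointing down, gripper open.
Joint ranges: [-176.69, 176.69], [-43.24, 126.21], [12.49, 139.97], [-82, 262], [0, 151.66], [-163.58, 163.58]. Speed limits (degrees/s): [159.86, 159.86, 180, 180, 180, 180].

INTERFACE

Orientations are given as a 3x3 rotation matrix whose columns are the frame's x, y, z axes.
In Python, from rig import bot, eyes, models gives the robot as it stands. The module is installed in compiled form; this text tells all that it offers.
- The arm moves only by the tool arm_command, never from a script. Its arguments are lists of equal length, an entry for each row: "translation": the shift along the tool's x, y, z each as a share of 0.08 m, from -1 to 1, a list of three; "rotation": the turn, a rotation vector about the tool's x, y, z each as a share of 60 degrees, from -1 to 1, a list of three; "grip": the closure, from -1 (fully open) to 1 (shut), so that 0 is half open. In form: {"translation": [[x, y, z], ...], "rotation": [[rx, ry, rz], ...], "grip": [grip, ...]}. A call has 1 to 5 rows; each row is the pose to reach, as a shift and turn from the pose commanded when the call began, along the tool's axes at that moment; what a row does not reach only later rows make up. A row lasts 1/10 s, in which the tool goes at most 50 mm and 8.59 degrees, less where a joint would pass 70% of its speed; a pose out of reach is approached as far as the arm can. A call with a number of a shift or a turn outside -1 to 1 is refused whole. A call with a gripper value outside its range is refused whole. The fingers move at their own pace and stop on an object; the grip force is fixed at half the most. Time passes only in rows, so rows that repeat a pose let the fingers close. It gives the time, the measured TCP pose, the force and the opening at its end, in the units of the state.
- bot.read_state(): the state, without advancing time (a new reading comes with each control period).
- eyes.capture(name): name is "side" or "top"; returns a dict with "image" (384x512x3 uint8, blue, green, red), "mtx" (3x3 intrinsics, pixels), "rvec" (rotation vector, rad) and "tvec" (3), from world to camera coordinates, as OpenCV has them. Camera axes: x right, y down, z forward; pixel columns grow to the right and rows downward; lengths in m; the calibration is good to about 2 mm. A picture is of the moment at which its call begins. There is no depth.
- bot.hand_in(): hands the job in, once; it reports no verdict.
Trained networks look in the newest picture that a camera, given by its name, has taken for a name from the list of things; names that differ only in an ending like _2 or _b are one class to them, and where a whole thing is asked for, a point or a joint stands for the part that bears it (a point fixed in the world has none). Each returns a list of dicts, best first, with "conf" (0 to 1); they miss things now and then, are a little off and sometimes report something else, mostly with a low value. They report only what shows in the picture. A call takes as long as a camera call. They do not tell look-alikes from the thing itself.
- models.recognise(camera, thing): "extent" ([left, top, right, bottom] as shares, 0 to 1, of the picture: columns of its width, rows of its height, round what is visible of it).
- models.spot_point(camera, thing): "point" ([column, row] as shares, 0 to 1, of the picture: columns of its width, rows of its height: a listed point, or the origin of a listed thing).
The state is a dict: "time_s": time; "joint_positions": joint angles; "qvel": joint speeds; "tau": joint torques, N m; "position": TCP position; "tcp_rot": TCP orientation; "force": force on the tool from outside, world axes, zero at the start; "moment": the same for the moment, N m; "opening": opening from 0.0 (shut) to 1.0 (fully open).
Only numpy, scipy, OpenCV 4.12 (cv2) and the standard library are available. Lean on these libraries where they do the work, as an engineer would, in place of code of your own. Each camera call takes 0.05 s, during which the arm holds its last target. There are 200 camera calls.

## Working session

There is one attempt and no reset: what is moved stays moved. The work goes in short steps, Python scripts to look and compute and a tool call to move; the robot and the scene stay as the last step left them, time stands still between calls to the robot, and variables do not carry over. Pictures are saved under pics/ and viewed, about 8 in all and at most 12, crops included, and the job is handed in when it is done.

Besides the shell and the picture viewer there is one more tool, called after "Request:" as name(argument=value, ...) on one line, values as JSON. arm_command: Moves the arm, as the interface text tells. Shift numbers are shares of 0.08 m and turn numbers shares of 60 degrees, none past 1 either way. Its arguments: {"type":"object","properties":{"translation":{"type":"array"},"rotation":{"type":"array"},"grip":{"type":"array"}},"required":["translation","rotation","grip"]}

```bash
mkdir -p pics
cat > h.py <<'E'
import numpy as np, cv2
from rig import bot, eyes, models
def cap(n):
    c=eyes.capture(n); R,_=cv2.Rodrigues(np.array(c["rvec"],float)); c["R"]=R; c["t"]=np.array(c["tvec"],float).ravel(); c["K"]=np.array(c["mtx"],float); return c
def onz(c,p,z):
    "pixel -> world on plane z"
    d=c["R"].T@np.linalg.solve(c["K"],[p[0],p[1],1.]); o=-c["R"].T@c["t"]; return o+d*(z-o[2])/d[2]
def proj(c,X):
    q=c["K"]@(c["R"]@np.array(X,float)+c["t"]); return q[:2]/q[2]
def tri(c1,p1,c2,p2):
    P=[c["K"]@np.c_[c["R"],c["t"]] for c in (c1,c2)]
    X=cv2.triangulatePoints(P[0],P[1],np.array(p1,float).reshape(2,1),np.array(p2,float).reshape(2,1)); return (X[:3]/X[3]).ravel()
def spots(cam,th):
    return [(round(d["conf"],2),np.array(d["point"])*[512,384]) for d in models.spot_point(cam,th)]
E
python3 - <<'E'
from h import *
np.set_printoptions(precision=4,suppress=True)
cs={n:cap(n) for n in("side","top")}
for n,c in cs.items():
    cv2.imwrite(f"pics/{n}0.png",cv2.resize(c["image"],(800,600),interpolation=cv2.INTER_CUBIC)); print(n,"cam at",-c["R"].T@c["t"])
Z=dict(rod_shoulder=.06,carriage_mark=.04,vial_mouth=.1,handle_top=.135,notch=.022,detent=.016,block=0,rail=0,scribe=.01,flux_bottle=0)
for th,z in Z.items():
    for n,c in cs.items():
        for cf,p in spots(n,th)[:4]: print(th,n,cf,p.round(1),onz(c,p,z))
s=bot.read_state(); print(s["tcp_rot"],s["position"],s["force"],s["time_s"])
E
```

```text
side cam at [0.2482 0.7444 0.5577]
top cam at [0.4159 0.0282 1.3577]
rod_shoulder side 0.58 [331.  147.3] [ 0.4272 -0.3432  0.06  ]
rod_shoulder top 0.51 [368.9 231.5] [ 0.4415 -0.3557  0.06  ]
carriage_mark side 0.6 [264.8 200.7] [0.5258 0.0104 0.04  ]
carriage_mark top 0.63 [261.1 200.4] [ 0.538  -0.0025  0.04  ]
vial_mouth side 0.71 [192.6 204.8] [0.6426 0.174  0.1   ]
vial_mouth side 0.59 [256.3 189.1] [0.532  0.0545 0.1   ]
vial_mouth side 0.55 [257.5 345.9] [0.3671 0.4534 0.1   ]
vial_mouth top 0.71 [242.8 197.5] [0.5406 0.0576 0.1   ]
handle_top side 0.69 [267.  159.2] [ 0.5412 -0.0434  0.135 ]
handle_top top 0.7 [272.6 198.7] [ 0.5353 -0.0358  0.135 ]
notch side 0.88 [298.1 235.6] [0.4077 0.0961 0.022 ]
notch side 0.67 [243.9 226.7] [0.5414 0.1131 0.022 ]
notch side 0.54 [316.2 208.4] [ 0.3957 -0.0315  0.022 ]
notch top 0.71 [273.5 197.5] [ 0.5505 -0.0448  0.022 ]
notch top 0.64 [266.1 243.7] [ 0.3946 -0.0221  0.022 ]
notch top 0.58 [229.  199.7] [0.5397 0.106  0.022 ]
notch top 0.48 [225.7 239. ] [0.4074 0.1135 0.022 ]
detent side 0.83 [317.6 213.5] [ 0.3882 -0.0185  0.016 ]
[... 321 characters left out ...]
.016 ]
detent top 0.17 [232.4 203.2] [0.5286 0.0945 0.016 ]
block side 0.82 [313.6 160.6] [ 0.4814 -0.3445  0.    ]
block top 0.91 [358.8 216.1] [ 0.4946 -0.3396  0.    ]
rail side 0.86 [247.3 229.1] [0.5415 0.093  0.    ]
rail top 0.68 [233.7 204.4] [0.5259 0.0908 0.    ]
scribe top 0.45 [352.  198.7] [ 0.5532 -0.3143  0.01  ]
flux_bottle side 0.68 [230.7 167.9] [ 0.7249 -0.1898  0.    ]
flux_bottle side 0.45 [176.7 320.8] [0.5536 0.3993 0.    ]
flux_bottle top 0.7 [315.5 150.8] [ 0.72   -0.1907  0.    ]
flux_bottle top 0.41 [257.9 202.6] [0.5339 0.0075 0.    ]
[[ 0.9737 -0.      0.2278]
 [-0.2278  0.      0.9737]
 [-0.     -1.      0.    ]] [0.1423 0.6086 0.2413] [0.9479 0.833  0.6343] 1.1
```

View pics/side0.png

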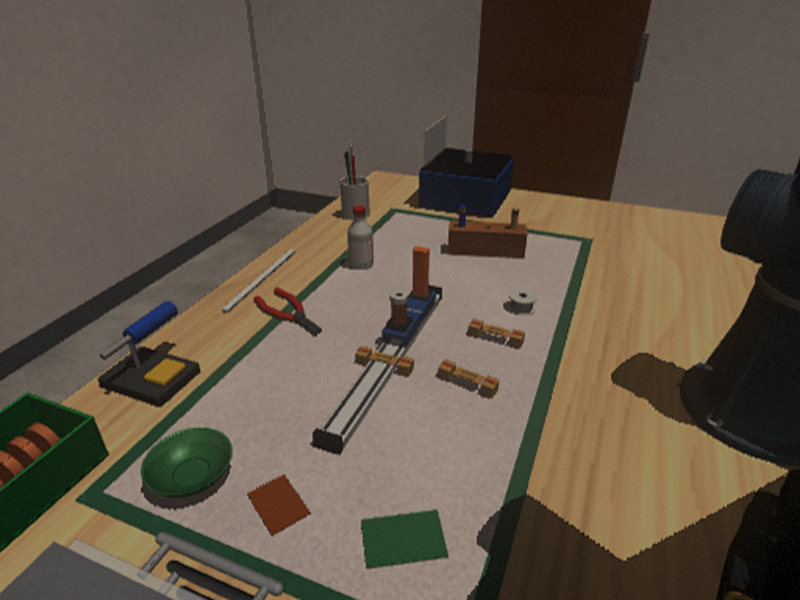

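View pics/top0.png

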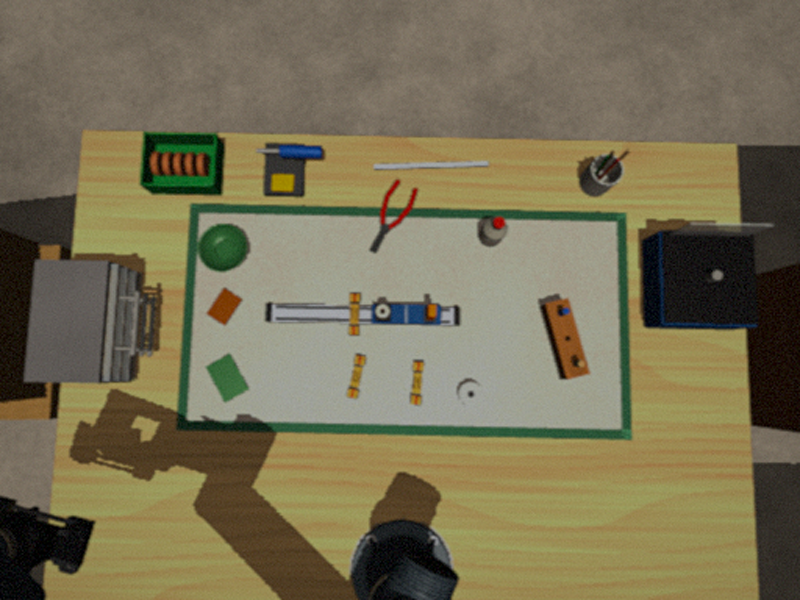

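The side view shows three detent look-alikes. The one on the rail, at about (385,358), is the farthest from the base. The rod, with its light handle, is at (515,218) at the robot's end of the block, and the blue scribe is at (462,215). The top view agrees: rod (578,362), detent (355,313), vial (382,311), handle (431,311). I'll make one enlarged mosaic to refine these.

Run:
```python
from h import *
np.set_printoptions(precision=4,suppress=True)
cs={n:cap(n) for n in("side","top")}
def crop(n,x,y,w,h): return cv2.resize(cs[n]["image"][y:y+h,x:x+w],(400,300),interpolation=cv2.INTER_CUBIC)
# scale: 80x60 ->5x ; 
m=np.vstack([np.hstack([crop("top",335,180,80,60),crop("side",275,115,80,60)]),np.hstack([crop("top",215,170,80,60),crop("side",220,150,120,90)])])
cv2.imwrite("pics/m1.png",np.clip(m*1.6,0,255).astype(np.uint8))
tr=[]
for th in ("rod_shoulder","carriage_mark","vial_mouth","handle_top"):
    a=spots("side",th);b=spots("top",th); 
    if th=="vial_mouth": a=[q for q in a if abs(q[1][0]-256)<8]
    if a and b: print(th,tri(cs["side"],a[0][1],cs["top"],b[0][1]),a[0][1],b[0][1])
```

```text
rod_shoulder [ 0.4328 -0.3437  0.0691] [330.3936 144.4992] [365.9776 233.5104]
carriage_mark [0.5349 0.0014 0.0379] [262.5024 198.912 ] [259.9936 201.6   ]
vial_mouth [0.5351 0.0571 0.1131] [257.0752 185.088 ] [242.3808 197.4144]
handle_top [ 0.5556 -0.039   0.0477] [253.4912 186.5856] [273.92   200.1024]
```

View pics/m1.png

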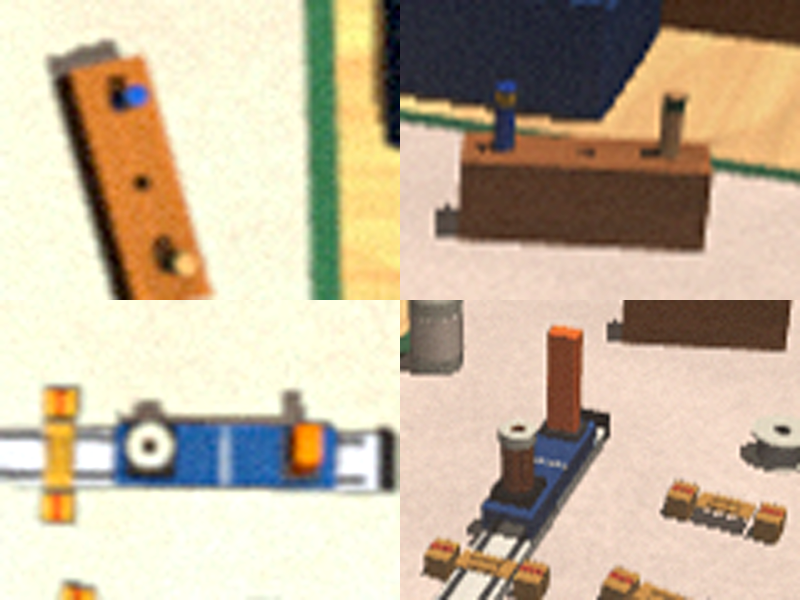

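Run:
```python
from h import *
np.set_printoptions(precision=4,suppress=True)
S,T=cap("side"),cap("top")
def q(n,p,pp,z): print(n,"top",onz(T,p,z)[:2],"side",onz(S,pp,z)[:2] if pp else "", "tri",tri(S,pp,T,p) if pp else "")
q("rodtop",(371.2,232.6),(329.6,133.6),.105)
print("rodfoot side",onz(S,(329,145.8),.06))
q("sock",(362.8,216),(312,145.2),.06)
q("scribetop",(362,198.8),(295.8,131.6),.105)
q("vial",(244.4,199),(254.8,188),.1)
q("handle",(276.4,197.6),(269.2,159),.135)
q("mark",(259.6,200.6),(264.6,198.8),.04)
q("notch",(226.5,200.5),(245.2,226.8),.022)
q("red+",(226.8,190),(231.9,223.7),.022);q("red-",(226.2,211),(258.6,229.7),.022)
```

```text
rodtop top [ 0.4374 -0.3496] side [ 0.4377 -0.3482] tri [ 0.4376 -0.3497  0.1044]
rodfoot side [ 0.4359 -0.3525  0.06  ]
sock top [ 0.4917 -0.3365] side [ 0.4898 -0.3364] tri [ 0.4909 -0.3367  0.0598]
scribetop top [ 0.5438 -0.322 ] side [ 0.5452 -0.3244] tri [ 0.544  -0.3216  0.1062]
vial top [0.5358 0.0524] side [0.5374 0.0512] tri [0.5362 0.0525 0.101 ]
handle top [ 0.5389 -0.0476] side [ 0.5362 -0.0466] tri [ 0.5381 -0.048   0.1342]
mark top [0.5372 0.0026] side [0.5297 0.0019] tri [0.5342 0.0016 0.0392]
notch top [0.5369 0.1144] side [0.5384 0.1122] tri [0.537  0.1144 0.0239]
red+ top [0.5728 0.1144] side [0.5743 0.1132] tri [0.573  0.1145 0.0232]
red- top [0.5013 0.1145] side [0.5034 0.1105] tri [0.5014 0.1143 0.0253]
```

Request:
arm_command(translation=[[1, 0, -0.94], [1, 0, -0.94], [1, 0, -0.94]], rotation=[[0, 0, 0], [0, 0, 0], [0, 0, 0]], grip=[-1, -1, -1])

```text
time_s: 2.0
position: [0.2044, 0.5132, 0.2409]
tcp_rot: [[0.973, -0.001, 0.23], [-0.23, -0.004, 0.973], [0.0, -1.0, -0.004]]
force: [0.1, 0.2, -0.2]
opening: 1.004
```

Request:
arm_command(translation=[[1, 0, -0.94], [1, 0, -0.94], [1, 0, -0.94]], rotation=[[0, 0, 0], [0, 0, 0], [0, 0, 0]], grip=[-1, -1, -1])

```text
time_s: 2.3
position: [0.2655, 0.4228, 0.2413]
tcp_rot: [[0.973, 0.0, 0.232], [-0.232, -0.002, 0.973], [0.0, -1.0, -0.001]]
force: [0.6, 0.8, 0.1]
opening: 0.999
```

Request:
arm_command(translation=[[1, 0, -0.94], [1, 0, -0.94], [1, 0, -0.94]], rotation=[[0, 0, 0], [0, 0, 0], [0, 0, 0]], grip=[-1, -1, -1])

```text
time_s: 2.6
position: [0.3269, 0.3322, 0.2415]
tcp_rot: [[0.973, 0.001, 0.232], [-0.232, -0.0, 0.973], [0.001, -1.0, 0.0]]
force: [-0.2, 0.6, -0.9]
opening: 1.0
```

Request:
arm_command(translation=[[1, 0, -0.94], [1, 0, -0.94], [1, 0, -0.94]], rotation=[[0, 0, 0], [0, 0, 0], [0, 0, 0]], grip=[-1, -1, -1])

```text
time_s: 2.9
position: [0.3886, 0.241, 0.2417]
tcp_rot: [[0.973, 0.003, 0.232], [-0.232, 0.0, 0.973], [0.003, -1.0, 0.001]]
force: [0.2, 0.1, 0.4]
opening: 0.995
```

Request:
arm_command(translation=[[1, 0, -0.94], [1, 0, -0.94], [1, 0, -0.94]], rotation=[[0, 0, 0], [0, 0, 0], [0, 0, 0]], grip=[-1, -1, -1])

```text
time_s: 3.2
position: [0.4498, 0.1495, 0.2417]
tcp_rot: [[0.973, 0.004, 0.231], [-0.231, 0.0, 0.973], [0.004, -1.0, 0.001]]
force: [-0.4, 0.2, 0.0]
opening: 0.998
```

Request:
arm_command(translation=[[0, 0, 0], [0, 0, 0], [0, 0, 0]], rotation=[[0, -0.2195, 0], [0, -0.2195, 0], [0, -0.2195, 0]], grip=[-1, -1, -1])

```text
time_s: 3.5
position: [0.4457, 0.1528, 0.2412]
tcp_rot: [[1.0, -0.001, -0.0], [0.0, 0.001, 1.0], [-0.001, -1.0, 0.001]]
force: [-0.6, 0.3, 0.1]
opening: 1.001
```

Request:
arm_command(translation=[[0, 0, -1], [0, 0, -1]], rotation=[[0, 0, 0], [0, 0, 0]], grip=[-1, -1])

```text
time_s: 3.7
position: [0.4459, 0.072, 0.2413]
tcp_rot: [[1.0, 0.0, -0.002], [0.002, 0.0, 1.0], [0.0, -1.0, 0.0]]
force: [0.4, -0.2, 0.1]
opening: 0.998
```

Request:
arm_command(translation=[[0, 0, -1], [0, 0, -1]], rotation=[[0, 0, 0], [0, 0, 0]], grip=[-1, -1])

```text
time_s: 3.9
position: [0.4464, -0.0095, 0.2414]
tcp_rot: [[1.0, 0.001, 0.001], [-0.001, -0.0, 1.0], [0.001, -1.0, -0.0]]
force: [0.0, -0.3, 0.2]
opening: 0.996
```

Request:
arm_command(translation=[[0, 0, -1], [0, 0, -1]], rotation=[[0, 0, 0], [0, 0, 0]], grip=[-1, -1])

```text
time_s: 4.1
position: [0.4468, -0.09, 0.2415]
tcp_rot: [[1.0, 0.001, 0.002], [-0.002, -0.0, 1.0], [0.001, -1.0, -0.0]]
force: [0.5, 0.8, -0.7]
opening: 1.0
```

Request:
arm_command(translation=[[0, 0, -1], [0, 0, -1]], rotation=[[0, 0, 0], [0, 0, 0]], grip=[-1, -1])

```text
time_s: 4.3
position: [0.4471, -0.1704, 0.2415]
tcp_rot: [[1.0, 0.002, 0.002], [-0.002, -0.001, 1.0], [0.002, -1.0, -0.001]]
force: [0.8, -0.5, 0.6]
opening: 1.002
```

Request:
arm_command(translation=[[0, 0, -1], [0, 0, -1]], rotation=[[0, 0, 0], [0, 0, 0]], grip=[-1, -1])

```text
time_s: 4.5
position: [0.4473, -0.2506, 0.2415]
tcp_rot: [[1.0, 0.002, 0.002], [-0.002, -0.001, 1.0], [0.002, -1.0, -0.001]]
force: [0.5, -0.1, -0.8]
opening: 0.999
```

Request:
arm_command(translation=[[0, 0, -1], [0, 0, -1], [0, 0, -1], [0, 0, -1]], rotation=[[0, 0, 0], [0, 0, 0], [0, 0, 0], [0, 0, 0]], grip=[-1, -1, -1, -1])

```text
time_s: 4.9
position: [0.4465, -0.3276, 0.2408]
tcp_rot: [[1.0, -0.0, 0.002], [-0.002, 0.002, 1.0], [-0.0, -1.0, 0.002]]
force: [-0.3, -1.0, -1.0]
opening: 0.999
```

Request:
arm_command(translation=[[-0.11, 0, -0.27], [-0.11, 0.5, -0.27], [-0.11, 0.95, -0.27], [-0.11, 0.95, -0.27]], rotation=[[0, 0, 0], [0, 0, 0], [0, 0, 0], [0, 0, 0]], grip=[-1, -1, -1, -1])

```text
time_s: 5.3
position: [0.4353, -0.345, 0.1612]
tcp_rot: [[1.0, -0.007, -0.001], [0.001, 0.01, 1.0], [-0.007, -1.0, 0.01]]
force: [-0.9, 0.7, -0.0]
opening: 1.001
```

Request:
arm_command(translation=[[0, 0.5, 0], [0, 1, 0], [0, 1, 0], [0, 1, 0], [0, 1, 0]], rotation=[[0, 0, 0], [0, 0, 0], [0, 0, 0], [0, 0, 0], [0, 0, 0]], grip=[-1, -1, -1, -1, -1])

```text
time_s: 5.8
position: [0.4389, -0.3511, 0.0879]
tcp_rot: [[1.0, 0.003, -0.001], [0.001, -0.003, 1.0], [0.003, -1.0, -0.003]]
force: [0.2, -0.1, 0.1]
opening: 1.004
```

Run:
```python
from h import *
np.set_printoptions(precision=4,suppress=True)
S,T=cap("side"),cap("top"); print(bot.read_state()["position"])
p=bot.read_state()["position"]
a=proj(S,p);b=proj(T,p); print(a,b)
def crop(c,q): 
    x,y=int(q[0])-40,int(q[1])-30; print(x,y); return cv2.resize(c["image"][y:y+60,x:x+80],(400,300),interpolation=cv2.INTER_CUBIC)
cv2.imwrite("pics/m2.png",np.clip(np.hstack([crop(S,a),crop(T,b)])*1.6,0,255).astype(np.uint8))
```

```text
[ 0.4387 -0.3513  0.0879]
[328.9647 138.0829] [370.0957 232.2585]
288 108
330 202
```

View pics/m2.png

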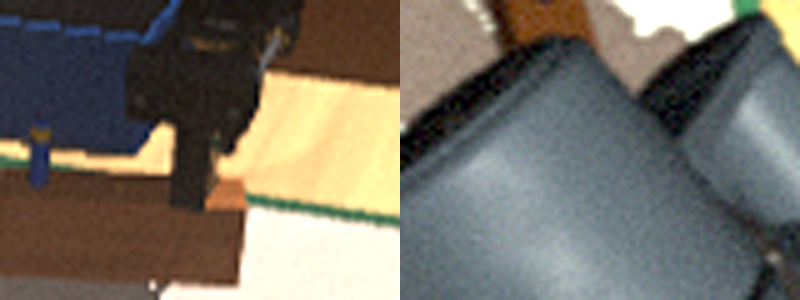

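The gripper straddles the rod: the near finger is at about (190,170), and a sliver of the wooden handle shows at about (213,180), where the projection puts it. Closing now.

Request:
arm_command(translation=[[0, 0.02, 0], [0, 0.02, 0], [0, 0.02, 0], [0, 0.02, 0], [0, 0.02, 0]], rotation=[[0, 0, 0], [0, 0, 0], [0, 0, 0], [0, 0, 0], [0, 0, 0]], grip=[1, 1, 1, 1, 1])

```text
time_s: 6.4
position: [0.4373, -0.3503, 0.0836]
tcp_rot: [[1.0, -0.0, 0.0], [-0.0, 0.0, 1.0], [-0.0, -1.0, 0.0]]
force: [-0.1, -0.6, 0.4]
opening: 0.636
```

Request:
arm_command(translation=[[0, 0, 0], [0, 0, 0], [0, 0, 0], [0, 0, 0], [0, 0, 0]], rotation=[[0, 0, 0], [0, 0, 0], [0, 0, 0], [0, 0, 0], [0, 0, 0]], grip=[1, 1, 1, 1, 1])

```text
time_s: 6.9
position: [0.4374, -0.3503, 0.0836]
tcp_rot: [[1.0, 0.0, -0.0], [0.0, -0.0, 1.0], [0.0, -1.0, -0.0]]
force: [-0.5, -0.7, 0.3]
opening: 0.173
```

Request:
arm_command(translation=[[0, 0, 0], [0, 0, 0], [0, -0.2, 0], [0, -0.5, 0], [0, -1, 0]], rotation=[[0, 0, 0], [0, 0, 0], [0, 0, 0], [0, 0, 0], [0, 0, 0]], grip=[1, 1, 1, 1, 1])

```text
time_s: 7.4
position: [0.4363, -0.3492, 0.1624]
tcp_rot: [[1.0, -0.004, 0.0], [-0.0, 0.004, 1.0], [-0.004, -1.0, 0.004]]
force: [0.7, 0.4, -0.7]
opening: 0.142
```

Request:
arm_command(translation=[[0, -0.5, 0], [0, -1, 0], [0, -1, 0]], rotation=[[0, 0, 0], [0, 0, 0], [0, 0, 0]], grip=[1, 1, 1])

```text
time_s: 7.7
position: [0.4398, -0.3527, 0.2495]
tcp_rot: [[1.0, 0.008, -0.0], [0.0, -0.009, 1.0], [0.008, -1.0, -0.009]]
force: [-0.1, -0.5, -0.2]
opening: 0.141
```

Request:
arm_command(translation=[[0.12, 0, 0.5], [0.245, 0, 1]], rotation=[[0, 0, 0], [0, 0, 0]], grip=[1, 1])

```text
time_s: 7.9
position: [0.4566, -0.2698, 0.2432]
tcp_rot: [[1.0, -0.0, 0.003], [-0.003, 0.001, 1.0], [-0.0, -1.0, 0.001]]
force: [-0.3, -0.2, -1.2]
opening: 0.14
```

Request:
arm_command(translation=[[0.12, 0, 0.5], [0.245, 0, 1]], rotation=[[0, 0, 0], [0, 0, 0]], grip=[1, 1])

```text
time_s: 8.1
position: [0.476, -0.1883, 0.2428]
tcp_rot: [[1.0, -0.002, 0.001], [-0.001, 0.002, 1.0], [-0.002, -1.0, 0.002]]
force: [0.5, -0.3, 0.1]
opening: 0.141
```

Request:
arm_command(translation=[[0.12, 0, 0.5], [0.245, 0, 1]], rotation=[[0, 0, 0], [0, 0, 0]], grip=[1, 1])

```text
time_s: 8.3
position: [0.4955, -0.1082, 0.2428]
tcp_rot: [[1.0, -0.002, 0.0], [-0.0, 0.001, 1.0], [-0.002, -1.0, 0.001]]
force: [0.9, 0.1, -0.7]
opening: 0.142
```

Request:
arm_command(translation=[[0.12, 0, 0.5], [0.245, 0, 1]], rotation=[[0, 0, 0], [0, 0, 0]], grip=[1, 1])

```text
time_s: 8.5
position: [0.5151, -0.0283, 0.2428]
tcp_rot: [[1.0, -0.002, 0.0], [-0.0, 0.001, 1.0], [-0.002, -1.0, 0.001]]
force: [0.9, -0.3, -1.2]
opening: 0.144
```

Request:
arm_command(translation=[[0.12, 0, 0.5], [0.245, 0, 1], [0.245, 0, 1], [0.245, 0, 1], [0.245, 0, 1]], rotation=[[0, 0, 0], [0, 0, 0], [0, 0, 0], [0, 0, 0], [0, 0, 0]], grip=[1, 1, 1, 1, 1])

```text
time_s: 9.0
position: [0.5347, 0.049, 0.2431]
tcp_rot: [[1.0, -0.002, 0.0], [-0.0, -0.0, 1.0], [-0.002, -1.0, -0.0]]
force: [0.4, 0.7, 0.4]
opening: 0.143
```

```bash
cat > look.py <<'E'
from h import *
import sys
np.set_printoptions(precision=4,suppress=True)
# args: out, focus xyz ; two enlarged crops (100x75 px -> 8x: one picture 800x600 each stacked half size)
def look(out,P,views=("side","top"),w=50):
    ts=[]
    for n in views:
        c=cap(n);q=proj(c,P);x,y=int(q[0])-w//2,int(q[1])-w*3//4; im=c["image"][y:y+w*3//2,x:x+w]
        k=400/w; print(n,"x=%d+u*%.4f y=%d+v*%.4f"%(x,1/k,y,1/k)); ts.append(cv2.resize(im,(400,600),interpolation=cv2.INTER_CUBIC))
    cv2.imwrite(out,np.clip(np.hstack(ts)*1.6,0,255).astype(np.uint8))
    s=bot.read_state(); print(np.array(s["position"]),s["opening"],s["time_s"],np.array(s["force"]))
E
python3 - <<'E'
from look import *
look("pics/m3.png",[.536,.052,.14],w=60)
E
```

```text
side x=225+u*0.1500 y=129+v*0.1500
top x=214+u*0.1500 y=152+v*0.1500
[0.535  0.0485 0.2434] 0.13899905100995205 9.1 [-0.0831  0.0925 -0.2909]
```

View pics/m3.png

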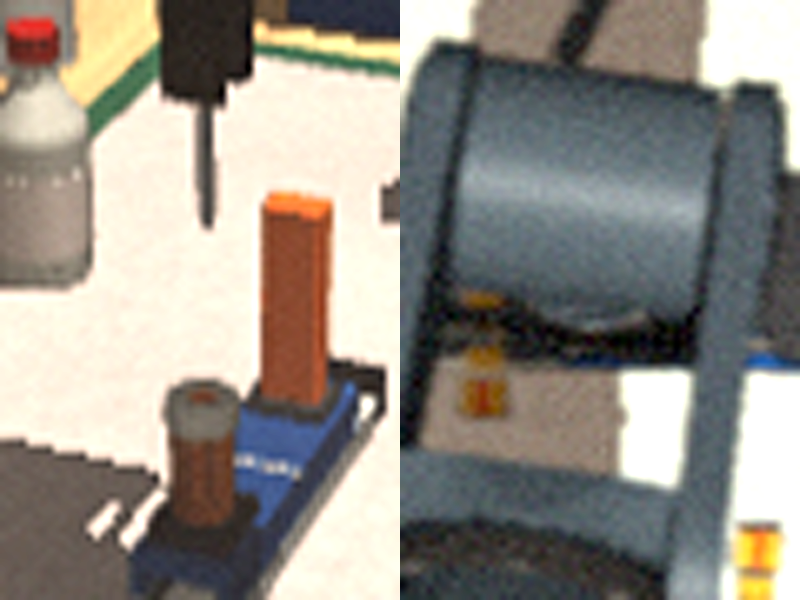

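The rod is held, with its tip at (208,228) in the side tile and the rim centre at (202,397). The arm hides the top view.

Run:
```python
from look import *
S=cap("side")
tip=(225+208*.15-.4,129+228*.15-.4); print(onz(S,tip,.170), "tip vs TCP predicted px",proj(S,[.535,.0485,.170]),tip)
print("shoulder px pred",proj(S,[.535,.0485,.22]), "finger end obs",(225+205*.15-.4,129+102*.15-.4))
print("rim",onz(S,(225+202*.15-.4,129+397*.15-.4),.1))
print("px per mm x,y at vial",proj(S,[.537,.052,.1])-proj(S,[.536,.052,.1]),proj(S,[.536,.053,.1])-proj(S,[.536,.052,.1]))
```

```text
[0.5351 0.0495 0.17  ] tip vs TCP predicted px [255.9816 162.6246] (255.79999999999998, 162.79999999999998)
shoulder px pred [255.8918 143.3517] finger end obs (255.35, 143.9)
rim [0.5369 0.0518 0.1   ]
px per mm x,y at vial [-0.3718 -0.0781] [-0.1533  0.1947]
```

Request:
arm_command(translation=[[0.02, 0.3, 0.046], [0.02, 0.6, 0.046], [0.02, 0.77, 0.046], [0.02, 0.77, 0.046], [0.02, 0.77, 0.046]], rotation=[[0, 0, 0], [0, 0, 0], [0, 0, 0], [0, 0, 0], [0, 0, 0]], grip=[1, 1, 1, 1, 1])

```text
time_s: 9.65
position: [0.5372, 0.0526, 0.1822]
tcp_rot: [[1.0, -0.0, 0.001], [-0.001, -0.0, 1.0], [-0.0, -1.0, -0.0]]
force: [0.2, 0.3, 0.1]
opening: 0.137
```

Request:
arm_command(translation=[[0, 0, 0], [0, 0, 0]], rotation=[[0, 0, 0], [0, 0, 0]], grip=[1, 1])

```text
time_s: 9.85
position: [0.5377, 0.0531, 0.1831]
tcp_rot: [[1.0, 0.002, 0.0], [-0.0, -0.0, 1.0], [0.002, -1.0, -0.0]]
force: [-0.5, 0.4, -0.3]
opening: 0.141
```

Run:
```python
from look import *
look("pics/m4.png",[.536,.052,.12],views=("side",),w=40)
```

```text
side x=235+u*0.1000 y=151+v*0.1000
[0.5375 0.0532 0.183 ] 0.1375145943869265 9.9 [ 0.0443  0.2426 -1.0269]
```

View pics/m4.png

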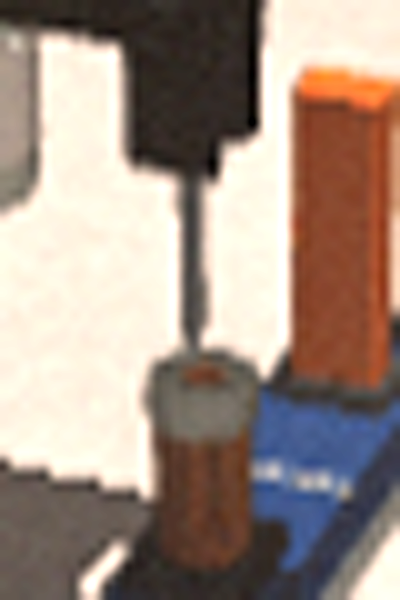

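Run:
```python
from look import *
S=cap("side")
f=lambda X:((proj(S,X)-[235,151]+.5)*10-.5).round(0)
print("tip pred",f([.5375,.0532,.1094]),"aligned tip",f([.5366,.0522,.1094]),"rim c pred",f([.5366,.0522,.1]))
for a in range(0,360,45): print(a,f([.5366+.0145*np.cos(np.radians(a)),.0522+.0145*np.sin(np.radians(a)),.1]))
im=S["image"]; g=cv2.cvtColor(im,cv2.COLOR_BGR2GRAY); print(g[176:196,246:264])
```

```text
tip pred [199. 346.] aligned tip [204. 345.] rim c pred [204. 377.]
0 [150. 366.]
45 [150. 389.]
90 [181. 406.]
135 [227. 405.]
180 [258. 388.]
225 [257. 365.]
270 [226. 349.]
315 [182. 350.]
[[161 159 159 160 163 164 166  65  49  86 161 160 160 160 162 162 161 167]
 [158 160 160 161 162 162 171  64  50  82 159 159 160 158 163 161 165 170]
 [156 156 158 163 163 166 171  66  51  85 158 161 159 158 161 160 163 172]
 [160 159 158 159 160 161 167  66  46  85 159 161 159 159 160 160 165 170]
 [161 157 159 158 162 162 168  69  48  84 161 159 160 159 163 164 168 170]
 [155 159 155 157 158 162 169  66  48  85 156 160 159 162 164 164 167 174]
 [159 162 160 158 158 160 168  65  49  84 156 154 157 158 160 161 162 166]
 [161 160 159 159 159 160 164  65  48 100 159 158 161 159 160 158 162 168]
 [157 156 158 156 157 162 165  84  52 143 162 160 155 157 161 161 162 166]
 [156 156 157 157 155 160 145 100  55 134 135 135 148 162 162 160 162 143]
 [160 156 158 161 142 133  92  77  54  58  59  66 108 137 152 160 151  74]
 [158 158 163 151  95  56  55  60  59  57  60  55  55  68 111 167 111  39]
 [160 159 161 136  64  57  58  56  49  42  42  58  58  58  67 133  54  33]
 [158 160 166 123  63  58  59  50  56  53  51  54  61  63  60  50  35  36]
 [156 158 160 100  60  61  65  63  67  72  64  67  66  70  57  52  39  42]
 [159 160 154 100  59  63  69  69  71  69  70  70  71  64  56  60  51  55]
 [159 157 158 130  67  62  72  73  77  74  73  72  68  60  53  58  58  57]
 [157 157 156 165  70  58  71  71  73  76  72  72  67  60  52  61  59  57]
 [161 156 156 165  70  46  63  66  67  65  68  61  58  49  51  59  59  59]
 [158 156 158 165  69  35  44  45  55  51  48  48  46  45  50  58  58  58]]
```

The tip is at (195,350) and the rim centre at about (203,375), so the tip is about 0.8 px too far left. I'll shift x by -1.7 mm and y by -1 mm, then go down a little and feel for contact.

Request:
arm_command(translation=[[-0.021, 0, -0.0125], [-0.021, 0, -0.0125], [-0.021, 0.08, -0.0125], [-0.021, 0.16, -0.0125], [-0.021, 0.22, -0.0125]], rotation=[[0, 0, 0], [0, 0, 0], [0, 0, 0], [0, 0, 0], [0, 0, 0]], grip=[1, 1, 1, 1, 1])

```text
time_s: 10.45
position: [0.5355, 0.0521, 0.1638]
tcp_rot: [[1.0, 0.0, -0.0], [0.0, -0.001, 1.0], [0.0, -1.0, -0.001]]
force: [0.9, -1.0, 1.3]
opening: 0.138
```

Request:
arm_command(translation=[[0, 0, 0], [0, 0, 0]], rotation=[[0, 0, 0], [0, 0, 0]], grip=[1, 1])

```text
time_s: 10.65
position: [0.5353, 0.0522, 0.164]
tcp_rot: [[1.0, -0.0, -0.0], [0.0, -0.0, 1.0], [-0.0, -1.0, -0.0]]
force: [1.4, -0.6, -1.6]
opening: 0.145
```

Request:
arm_command(translation=[[0.006, 0.08, 0], [0.006, 0.16, 0], [0.006, 0.24, 0], [0.006, 0.3, 0], [0.006, 0.3, 0]], rotation=[[0, 0, 0], [0, 0, 0], [0, 0, 0], [0, 0, 0], [0, 0, 0]], grip=[1, 1, 1, 1, 1])

```text
time_s: 11.15
position: [0.5356, 0.0524, 0.1395]
tcp_rot: [[1.0, -0.001, 0.0], [-0.0, 0.0, 1.0], [-0.001, -1.0, 0.0]]
force: [-0.0, -1.5, 0.0]
opening: 0.14
```

Request:
arm_command(translation=[[0, 0.08, 0], [0, 0.15, 0], [0, 0.18, 0], [0, 0.2, 0], [0, 0.21, 0]], rotation=[[0, 0, 0], [0, 0, 0], [0, 0, 0], [0, 0, 0], [0, 0, 0]], grip=[1, 1, 1, 1, 1])

```text
time_s: 11.65
position: [0.5356, 0.0525, 0.1236]
tcp_rot: [[1.0, -0.0, -0.0], [0.0, 0.0, 1.0], [-0.0, -1.0, 0.0]]
force: [-2.0, -2.4, 6.1]
opening: 0.14
```

Run:
```python
from look import *
look("pics/m5.png",[.536,.052,.12],views=("side",),w=40)
```

```text
side x=235+u*0.1000 y=151+v*0.1000
[0.5356 0.0524 0.1237] 0.13936079829344636 11.7 [-0.6304 -1.3009 -0.5257]
```

View pics/m5.png

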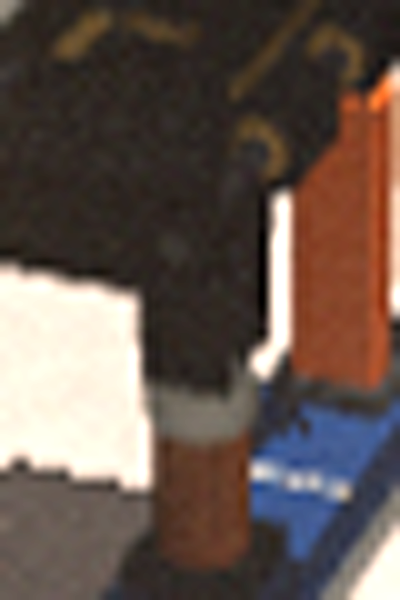

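The rod is down: the fingers sit just above the rim at about (200,385), and the height matches a foot on the rim. Releasing.

Request:
arm_command(translation=[[0, 0, 0], [0, 0, 0], [0, 0, 0], [0, 0, 0], [0, 0, 0]], rotation=[[0, 0, 0], [0, 0, 0], [0, 0, 0], [0, 0, 0], [0, 0, 0]], grip=[-1, -1, -1, -1, -1])

```text
time_s: 12.2
position: [0.5357, 0.0525, 0.1236]
tcp_rot: [[1.0, -0.0, -0.0], [0.0, 0.0, 1.0], [-0.0, -1.0, 0.0]]
force: [-0.2, 0.4, -0.5]
opening: 0.509
```

Request:
arm_command(translation=[[0, 0, 0], [0, 0, 0], [0, 0, 0], [0, 0, 0], [0, 0, 0]], rotation=[[0, 0, 0], [0, 0, 0], [0, 0, 0], [0, 0, 0], [0, 0, 0]], grip=[-1, -1, -1, -1, -1])

```text
time_s: 12.7
position: [0.5358, 0.0524, 0.1237]
tcp_rot: [[1.0, -0.0, -0.0], [0.0, -0.0, 1.0], [-0.0, -1.0, -0.0]]
force: [0.2, -0.1, -0.0]
opening: 0.954
```

Request:
arm_command(translation=[[0, -0.3, 0], [0, -0.6, 0], [0, -1, 0], [0, -1, 0], [0, -1, 0]], rotation=[[0, 0, 0], [0, 0, 0], [0, 0, 0], [0, 0, 0], [0, 0, 0]], grip=[-1, -1, -1, -1, -1])

```text
time_s: 13.2
position: [0.536, 0.0524, 0.2042]
tcp_rot: [[1.0, 0.002, -0.0], [0.0, -0.0, 1.0], [0.002, -1.0, -0.0]]
force: [-0.1, 0.3, -1.3]
opening: 0.999
```

Request:
arm_command(translation=[[0, 0, -0.6], [0, 0, -1], [0, 0, -1], [0, 0, -1]], rotation=[[0, 0, 0], [0, 0, 0], [0, 0, 0], [0, 0, 0]], grip=[-1, -1, -1, -1])

```text
time_s: 13.6
position: [0.5348, -0.0278, 0.2023]
tcp_rot: [[1.0, -0.003, 0.002], [-0.002, 0.001, 1.0], [-0.003, -1.0, 0.001]]
force: [1.3, 1.4, -0.4]
opening: 0.999
```

Run:
```python
from look import *
look("pics/m6.png",[.536,.02,.12],views=("side",),w=60)
for th,z in (("rod_shoulder",.1),("vial_mouth",.1),("carriage_mark",.04),("handle_top",.135)):
    c=cap("side"); print(th,[(a,p.round(1),onz(c,p,z)) for a,p in spots("side",th)[:3]])
```

```text
side x=229+u*0.1500 y=130+v*0.1500
[ 0.5348 -0.0271  0.2024] 1.0012790480307054 13.65 [-0.3308 -0.2035 -0.9697]
rod_shoulder [(0.55, array([258.6, 188.3]), array([0.528, 0.049, 0.1  ])), (0.37, array([264.5, 201.1]), array([0.4937, 0.0973, 0.1   ]))]
vial_mouth [(0.68, array([252.3, 186.5]), array([0.5459, 0.0469, 0.1   ]))]
carriage_mark [(0.65, array([264.6, 200.7]), array([0.5263, 0.0106, 0.04  ]))]
handle_top [(0.95, array([270.7, 159.7]), array([ 0.5311, -0.0442,  0.135 ])), (0.41, array([257. , 346.9]), array([0.358 , 0.4772, 0.135 ]))]
```

View pics/m6.png

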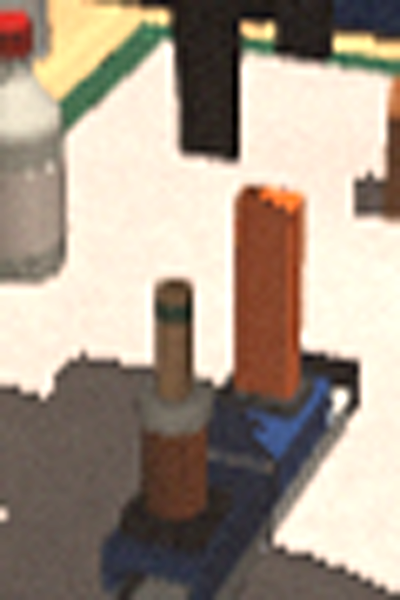

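The rod stands upright, fully seated (foot at about (175,393), top at (174,285), roughly 44 mm showing), and is released. Now the handle.

Request:
arm_command(translation=[[0.04, 0, -0.26], [0.04, 0.3, -0.26], [0.04, 0.7, -0.26], [0.04, 1, -0.26], [0.04, 1, -0.26]], rotation=[[0, 0, 0], [0, 0, 0], [0, 0, 0], [0, 0, 0], [0, 0, 0]], grip=[-1, -1, -1, -1, -1])

```text
time_s: 14.55
position: [0.5367, -0.0476, 0.1209]
tcp_rot: [[1.0, -0.007, -0.0], [0.0, 0.002, 1.0], [-0.007, -1.0, 0.002]]
force: [-1.2, 0.1, 1.0]
opening: 1.002
```

Request:
arm_command(translation=[[0, 0.1, 0], [0, 0.1, 0], [0, 0.1, 0], [0, 0.1, 0], [0, 0.1, 0]], rotation=[[0, 0, 0], [0, 0, 0], [0, 0, 0], [0, 0, 0], [0, 0, 0]], grip=[1, 1, 1, 1, 1])

```text
time_s: 15.05
position: [0.5395, -0.0485, 0.1164]
tcp_rot: [[1.0, 0.002, -0.0], [0.0, -0.0, 1.0], [0.002, -1.0, -0.0]]
force: [-0.3, 0.3, 0.2]
opening: 0.626
```

Request:
arm_command(translation=[[0, 0, 0], [0, 0, 0], [0, 0, 0], [0, 0, 0], [0, 0, 0]], rotation=[[0, 0, 0], [0, 0, 0], [0, 0, 0], [0, 0, 0], [0, 0, 0]], grip=[1, 1, 1, 1, 1])

```text
time_s: 15.55
position: [0.539, -0.0484, 0.1156]
tcp_rot: [[1.0, -0.0, -0.0], [0.0, -0.0, 1.0], [-0.0, -1.0, -0.0]]
force: [0.4, -0.8, 1.3]
opening: 0.182
```

Request:
arm_command(translation=[[0, 0, 0], [0, 0, 0], [0, 0, 0], [0, 0, 0]], rotation=[[0, 0, 0], [0, 0, 0], [0, 0, 0], [0, 0, 0]], grip=[1, 1, 1, 1])

```text
time_s: 15.95
position: [0.539, -0.0484, 0.1156]
tcp_rot: [[1.0, -0.0, -0.0], [0.0, -0.0, 1.0], [-0.0, -1.0, -0.0]]
force: [-0.2, -0.8, 0.2]
opening: 0.181
```

Request:
arm_command(translation=[[0, 0, 0.15], [0, 0, 0.35], [0, 0, 0.55], [0, 0, 0.75], [0, 0, 0.9]], rotation=[[0, 0, 0], [0, 0, 0], [0, 0, 0], [0, 0, 0], [0, 0, 0]], grip=[1, 1, 1, 1, 1])

```text
time_s: 16.45
position: [0.5388, 0.0258, 0.1156]
tcp_rot: [[1.0, -0.0, -0.001], [0.001, 0.0, 1.0], [-0.0, -1.0, 0.0]]
force: [0.8, -2.6, -1.3]
opening: 0.181
```

Request:
arm_command(translation=[[0, 0, 0], [0, 0, 0], [0, 0, 0]], rotation=[[0, 0, 0], [0, 0, 0], [0, 0, 0]], grip=[1, 1, 1])

```text
time_s: 16.75
position: [0.5388, 0.0238, 0.1156]
tcp_rot: [[1.0, -0.0, -0.0], [0.0, 0.0, 1.0], [-0.0, -1.0, 0.0]]
force: [-0.4, 0.5, -0.4]
opening: 0.179
```

Run:
```python
from look import *
look("pics/m7.png",[.537,.1,.04],w=70)
```

```text
side x=212+u*0.1750 y=166+v*0.1750
top x=195+u*0.1750 y=148+v*0.1750
[0.5388 0.0234 0.1156] 0.18301322506465498 16.85 [ 0.3669  0.3593 -0.7871]
```

View pics/m7.png

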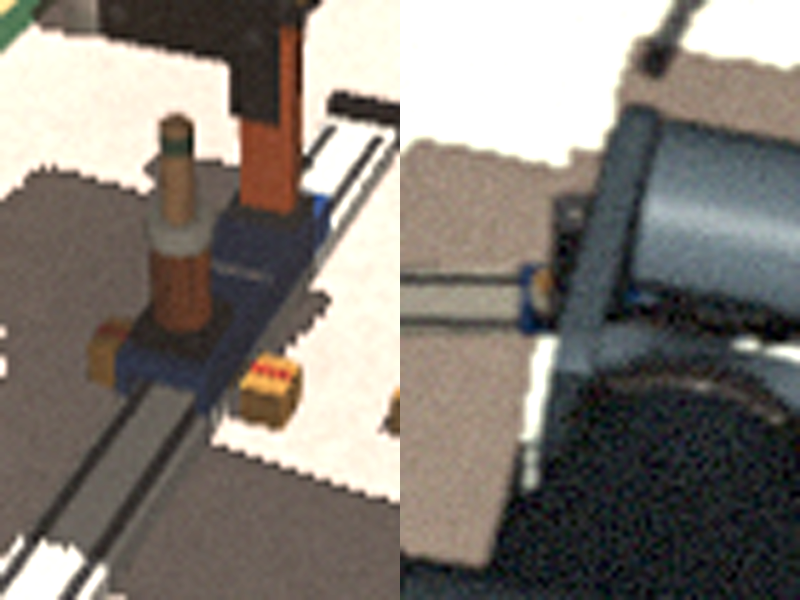

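The carriage follows, with the rod still seated at (180,225) and the red line at (270,370). Now I'll approach the ridge slowly and watch the force.

Request:
arm_command(translation=[[0, 0, 0.1], [0, 0, 0.2], [0, 0, 0.28], [0, 0, 0.33], [0, 0, 0.33]], rotation=[[0, 0, 0], [0, 0, 0], [0, 0, 0], [0, 0, 0], [0, 0, 0]], grip=[1, 1, 1, 1, 1])

```text
time_s: 17.35
position: [0.5388, 0.0511, 0.1156]
tcp_rot: [[1.0, -0.0, -0.001], [0.001, 0.001, 1.0], [-0.0, -1.0, 0.001]]
force: [-1.0, 0.9, 0.5]
opening: 0.183
```

Request:
arm_command(translation=[[0, 0, 0.02], [0, 0, 0.04], [0, 0, 0.04]], rotation=[[0, 0, 0], [0, 0, 0], [0, 0, 0]], grip=[1, 1, 1])

```text
time_s: 17.65
position: [0.5388, 0.0531, 0.1156]
tcp_rot: [[1.0, -0.001, -0.0], [0.0, -0.0, 1.0], [-0.001, -1.0, -0.0]]
force: [-2.2, -0.8, -0.6]
opening: 0.179
```

Request:
arm_command(translation=[[0, 0, 0.012], [0, 0, 0.025], [0, 0, 0.025]], rotation=[[0, 0, 0], [0, 0, 0], [0, 0, 0]], grip=[1, 1, 1])

```text
time_s: 17.95
position: [0.5388, 0.0537, 0.1156]
tcp_rot: [[1.0, -0.001, -0.001], [0.001, -0.002, 1.0], [-0.001, -1.0, -0.002]]
force: [-2.3, -7.1, 1.2]
opening: 0.182
```

Request:
arm_command(translation=[[0, 0, 0.012], [0, 0, 0.025], [0, 0, 0.025]], rotation=[[0, 0, 0], [0, 0, 0], [0, 0, 0]], grip=[1, 1, 1])

```text
time_s: 18.25
position: [0.5388, 0.0541, 0.1157]
tcp_rot: [[1.0, -0.001, -0.001], [0.001, -0.005, 1.0], [-0.001, -1.0, -0.005]]
force: [-3.1, -13.3, 0.1]
opening: 0.177
```

Request:
arm_command(translation=[[0, 0, 0.012], [0, 0, 0.012], [0, 0, 0.012]], rotation=[[0, 0, 0], [0, 0, 0], [0, 0, 0]], grip=[1, 1, 1])

```text
time_s: 18.55
position: [0.5387, 0.0574, 0.1156]
tcp_rot: [[1.0, -0.001, 0.0], [-0.0, -0.001, 1.0], [-0.001, -1.0, -0.001]]
force: [-1.9, -2.9, 0.7]
opening: 0.179
```

Request:
arm_command(translation=[[0, 0, 0.012], [0, 0, 0.012], [0, 0, 0.012]], rotation=[[0, 0, 0], [0, 0, 0], [0, 0, 0]], grip=[1, 1, 1])

```text
time_s: 18.85
position: [0.5388, 0.0596, 0.1156]
tcp_rot: [[1.0, -0.0, -0.0], [0.0, 0.0, 1.0], [-0.0, -1.0, 0.0]]
force: [-1.8, -2.7, 0.2]
opening: 0.182
```

Request:
arm_command(translation=[[0, 0, 0.012], [0, 0, 0.012], [0, 0, 0.012]], rotation=[[0, 0, 0], [0, 0, 0], [0, 0, 0]], grip=[1, 1, 1])

```text
time_s: 19.15
position: [0.5388, 0.0608, 0.1156]
tcp_rot: [[1.0, -0.0, 0.0], [-0.0, 0.001, 1.0], [-0.0, -1.0, 0.001]]
force: [-2.8, 0.3, 0.9]
opening: 0.181
```

Request:
arm_command(translation=[[0, 0, 0.02], [0, 0, 0.02], [0, 0, 0.02]], rotation=[[0, 0, 0], [0, 0, 0], [0, 0, 0]], grip=[1, 1, 1])

```text
time_s: 19.45
position: [0.5388, 0.0623, 0.1156]
tcp_rot: [[1.0, -0.0, 0.0], [-0.0, 0.001, 1.0], [-0.0, -1.0, 0.001]]
force: [-2.8, 2.6, 1.0]
opening: 0.184
```

Request:
arm_command(translation=[[0, 0, 0.012], [0, 0, 0.012], [0, 0, 0.012]], rotation=[[0, 0, 0], [0, 0, 0], [0, 0, 0]], grip=[1, 1, 1])

```text
time_s: 19.75
position: [0.5388, 0.0628, 0.1156]
tcp_rot: [[1.0, -0.0, 0.0], [-0.0, 0.0, 1.0], [-0.0, -1.0, 0.0]]
force: [-2.9, 0.5, 1.3]
opening: 0.185
```

Run:
```python
from look import *
look("pics/m8.png",[.537,.1,.05],views=("side",),w=50)
S=cap("side"); 
g=lambda X:((proj(S,X)-[int(proj(S,[.537,.1,.05])[0])-25,int(proj(S,[.537,.1,.05])[1])-37]+.5)*8-.5).round()
y=bot.read_state()["position"][1]
print("mark ends pred",g([.517,y+.05,.04]),g([.557,y+.05,.04]),"red-",g([.5014,.1143,.022]),"red+",g([.573,.1143,.022]))
```

```text
side x=222+u*0.1250 y=178+v*0.1250
[0.5388 0.0628 0.1156] 0.17873387420580678 19.8 [-3.5553  1.9348  1.369 ]
mark ends pred [252. 364.] [132. 334.] red- [298. 426.] red+ [ 85. 372.]
```

View pics/m8.png

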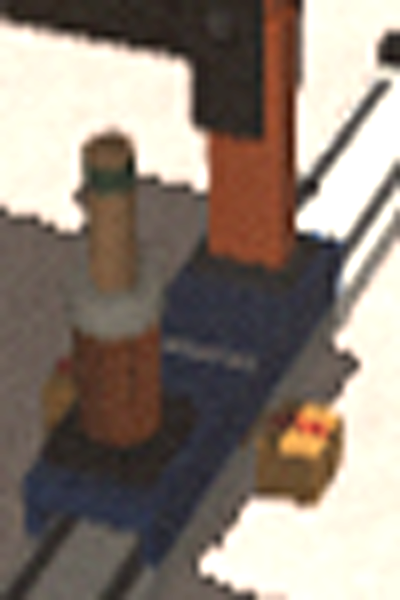

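The line (about (210,353)) is nearly level with the red marks. The pull is still slightly towards +y, so I'll creep on and look for the force reversal at the notch's middle.

Request:
arm_command(translation=[[0, 0, 0.012], [0, 0, 0.012], [0, 0, 0.012]], rotation=[[0, 0, 0], [0, 0, 0], [0, 0, 0]], grip=[1, 1, 1])

```text
time_s: 20.15
position: [0.5388, 0.0634, 0.1156]
tcp_rot: [[1.0, -0.001, -0.0], [0.0, -0.0, 1.0], [-0.001, -1.0, -0.0]]
force: [-3.8, -2.6, 1.6]
opening: 0.181
```

Request:
arm_command(translation=[[0, 0, 0.012], [0, 0, 0.012], [0, 0, 0.012]], rotation=[[0, 0, 0], [0, 0, 0], [0, 0, 0]], grip=[1, 1, 1])

```text
time_s: 20.45
position: [0.5388, 0.0637, 0.1156]
tcp_rot: [[1.0, -0.001, -0.001], [0.001, -0.001, 1.0], [-0.001, -1.0, -0.001]]
force: [-4.6, -4.1, 2.6]
opening: 0.188
```

Run:
```python
from look import *
F=[]
for i in range(8):
    cap("side"); s=bot.read_state(); F.append(np.r_[s["force"],s["position"]])
print(np.mean(F,0))
```

```text
[-3.846  -4.2032  1.4676  0.5388  0.0637  0.1156]
```

Request:
arm_command(translation=[[0, 0, -0.013], [0, 0, -0.013], [0, 0, -0.013], [0, 0, -0.013], [0, 0, -0.013]], rotation=[[0, 0, 0], [0, 0, 0], [0, 0, 0], [0, 0, 0], [0, 0, 0]], grip=[1, 1, 1, 1, 1])

```text
time_s: 21.35
position: [0.5388, 0.0635, 0.1156]
tcp_rot: [[1.0, -0.0, -0.0], [0.0, -0.0, 1.0], [-0.0, -1.0, -0.0]]
force: [-4.9, -2.2, 1.0]
opening: 0.183
```

Run:
```python
from look import *
F=[]
for i in range(8):
    cap("side"); s=bot.read_state(); F.append(np.r_[s["force"],s["position"],s["opening"]])
print(np.mean(F,0),np.ptp(np.array(F)[:,4]))
look("pics/m9.png",[.537,.1,.05],views=("side",),w=50)
```

```text
[-4.2984 -2.155   1.9635  0.5388  0.0635  0.1156  0.1815] 1.5507033441705675e-05
side x=222+u*0.1250 y=178+v*0.1250
[0.5388 0.0635 0.1156] 0.1805258556183452 21.8 [-5.0204 -2.2765  2.3909]
```

View pics/m9.png

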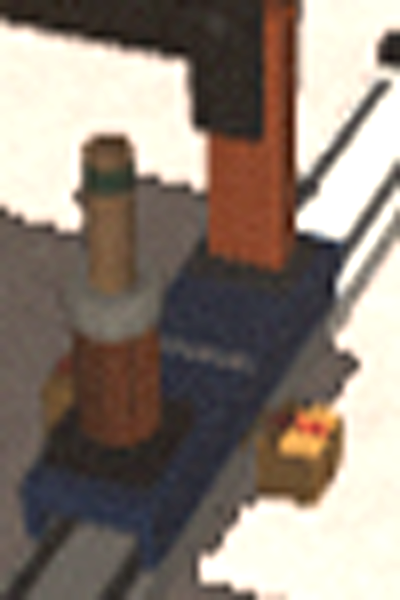

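The picture shows the line at (208,353), consistent with the red line at (315,425). The rod is seated and upright at (108,215), and the gripper holds the handle. The force reversal puts the notch's middle within about 1 mm of here, so I'm handing in.

```bash
python3 -c "
from rig import bot
print(bot.hand_in()); s=bot.read_state(); print(s['position'],s['opening'],s['time_s'])"
```

```text
the job is handed in; nothing more can be done
None
the job is handed in; nothing more can be done
```

I put the dip rod fully down into the vial and let go of it. I then gripped the carriage by its orange handle and slid it over the first ridge into the notch of the rail's detent. The job was handed in at about 21.8 s of the 72 s allowed, still gripping the handle.

**Rod:** in the last pictures it stood upright with its foot on the rim. About 44 mm of its 45 mm handle showed when I measured it just after release.

**Carriage:**
- The ridge pushed back with about 13 N, more than the 6–10 N stated.
- After it dropped in, the force along the rail reversed with the tool at y ≈ 0.063 m. The camera estimate of the notch was y ≈ 0.064 m.
- At hand-in the tool was steady at y = 0.0635 m, so the white line should be within about 1 mm of the notch.

**Leftover forces:** about 4 N across the rail and 2 N along it at the end, probably because the rail is turned by about 1 degree. The carriage stayed still.

**Disagreements and limits:** the networks' single-view points were often 1–2 cm off, so I used hand-read, triangulated pixels instead. The arm hid the top view at the end, so the last position check is from the side camera and the force only. I did not re-measure the other bench items; apart from the rod and the carriage, nothing was touched as far as I could tell.

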